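# Hook the archive carton forward against the shelf stop

## Task

Take the pull hook from the desk, drop its blade behind the front lip of the open carton deep in the shelf and draw the carton forward until it is pressed gently but distinctly, square and flush, against the stop bar, without tipping it; only the hook may touch the carton, and neither lip nor bar stands a hard pull. Then unhook and set the pull hook down on the desk in front of the shelf, standing on its foot as you found it. Leave everything else where it is.

Things in the scene. Friction and masses are not known exactly. Their poses are not given: they have to be found in the camera images.
- hook_grip (a point): Centre of the pull hook's handle, half-way up: a wooden block 24 wide (y), 50 high, from 62 mm behind to 38 mm ahead of this point, standing on the desk. Hook 0.18 kg. From the block an 8 mm steel shank, axis 43 mm above the underside, runs along +x to a flat blade turned down to the underside's level: 36 wide (y), 5 thick, its midplane 190 mm ahead of this point. z up.
- hook_tip (a point): Middle of the lower edge of the blade's face that looks back to the handle: 187.5 mm ahead of and 25 mm below hook_grip; the shank's underside is 39 mm higher. Same axes as hook_grip.
- shelf: Deep white steel shelf bay on the desk, open in front. Origin: middle of its front edge, at desk height; x runs into it (370 deep), y along the front (580 wide). Deck 25 mm thick. A roof of thin wires begins 42 mm behind the front edge, underside 212 mm above the desk, with posts at the two sides. The desk before it, around the hook, is free.
- stop_bar (a joint): How far the stop bar is pressed in towards the robot (m, 0 = free). Aluminium bar across the front of the deck, parallel to the front edge, 500 long, 10 thick, top 39.5 mm above the deck. Its rear face, which meets the carton, is set anywhere 12 to 52 mm behind the shelf's front edge: not measured, feel for it. Yields 6 N per mm. Seated = over 2 N on it; 18 N is too much.
- carton: Open cardboard carton, 200 deep (x), 170 wide, 85 high, 0.4 to 0.85 kg. Origin: middle of its lower front edge, on the deck; x into the shelf, z up. Front wall 6 mm thick; behind it a free gap 49 mm deep and 160 wide, down to 5 mm from the underside. In the left or right place, slightly turned. Slides at about 2 to 8 N; the lip tears at 22 N; dragged on against the stop, it tips.
- lip (a point): Top of the carton's front wall: middle of the wall's thickness and width, 3 mm behind the front face and 85 mm above the underside. Carton's axes.
- lidbox: Closed storage box with grey lid, 200 by 170, 95 high, beside the carton on the shelf. Origin: middle of its lower front edge. Bystander.
- binder: Black ring binder 220 deep, 36 wide, 160 high, standing at the left (+y) end of the shelf. Origin: middle of its lower front edge. Bystander.
- books: Flat pile of small books 190 by 36, 82 high, at the right (-y) end of the shelf. Origin: middle of its lower front edge. Bystander.
- parcel: Wrapped parcel 130 by 100, 40 high, on the desk at the left. Origin: centre of the underside. Bystander.
- pencup: Black pen cup, 76 across, 95 high, pens to 150, on the desk at the right. Origin: centre of the underside. Bystander.
- stapler: Stapler 120 by 40, 45 high, on the desk at the right. Origin: centre of the underside. Bystander.

How it is judged:
By the outcome, as a careful person would: the job done as asked, in the order asked, and still so for the second after the job is handed in, with the robot touching nothing.
It also fails if it takes over 72 s, if anything falls off the work surface, if the arm or the gripper's body presses on something with over 40 N, if the wrist force passes 120 N, or if a joint passes its speed limit or range.

## Robot

A 6-joint arm with a two-finger parallel gripper is mounted at the origin on the work surface. World frame = base frame: x ahead of the robot, y to its left, z up, the work surface at z = 0. Lengths are in m, angles in rad, forces in N, time in s.
With the tool pointing down it reaches from about 0.25 to 0.775 m from the base axis. Payload 4 kg.
Tool frame: the origin (TCP) lies on the centre line of the jaws, within the pads' length; the fingertips stand 19 mm ahead of it and the grasp point (between the pads) is the TCP; x points along the fingers, z is the direction in which the jaws open and shut, and the axes are right-handed (so a half turn about x gives the same grasp; the last joint's range is limited). The gripper opens to 94 mm and grips with 3 to 60 N. Pads are 16 mm wide; open, the fingers measure 119 mm over their backs; the gripper's body (75 mm by 177 mm) begins 78 mm behind the grasp point.
Start: joints at [1.145, 0.087, 1.371, -0, 1.684, -0.103], TCP at [0.174, 0.522, 0.225] pointing down, gripper open.
Joint ranges: [-3.1, 3.1], [-0.76, 2.03], [0.27, 2.55], [-1.08, 4.22], [0.17, 2.65], [-2.57, 2.57]. Speed limits (rad/s): [2.79, 2.79, 3.14, 3.14, 3.14, 3.14].

## Interface

Orientations are given as [roll, pitch, yaw] about the fixed x, y, z axes, in that order (R = Rz(yaw) Ry(pitch) Rx(roll)).
In Python, from bench import robot, snapshot, camera_params gives the robot as it stands.
- The arm moves only by the tool step_arm, never from a script. Its argument "motion" is text: rows parted by semicolons, each of 7 numbers parted by spaces: the opening in per cent of the stroke, from 0 (shut) to 100 (fully open), then the shift along the tool's x, y, z in cm, then the turn, a rotation vector about the tool's x, y, z in rad. A call has 1 to 20 rows; each row shifts and turns the commanded pose from where the row before left it, along the tool's axes as they then stand; what a row does not reach is not made up. A row lasts 1/12 s, in which the tool goes at most 41.7 mm and 7.16 degrees, less where a joint would pass 70% of its speed; a pose out of reach is approached as far as the arm can. A call with a gripper value outside its range is refused whole. The fingers move at their own pace and stop on an object; the grip force is fixed at half the most. Time passes only in rows, so rows that do not move let the fingers close. It gives the time, the measured TCP pose, the force and the opening at its end, in the units of the state.
- robot.get_obs(): the state, without advancing time (a new reading comes with each control period).
- snapshot(name): name is "side" or "top"; returns the picture (480x640x3 uint8, red, green, blue); there is no depth.
- camera_params(name): a dict with "fx", "fy", "cx", "cy" (pixels), "R" (3x3) and "t" (3): a world point X has camera coordinates R X + t. Camera axes: x right, y down, z forward; pixel columns grow to the right and rows downward; lengths in m; the calibration is good to about 2 mm. A picture is of the moment at which its call begins. camera_params takes no time and is no camera call.
- robot.close_job(): hands the job in, once; it reports no verdict.
The state is a dict: "time": time; "joint_positions": joint angles; "qvel": joint speeds; "joint_torque": joint torques, N m; "tool_pos": TCP position; "ee_rot": TCP orientation; "wrist_force": force on the tool from outside, world axes, zero at the start; "wrist_torque": the same for the moment, N m; "width": finger opening in m.
Only numpy, scipy, OpenCV 4.12 (cv2) and the standard library are available. Lean on these libraries where they do the work, as an engineer would, in place of code of your own. Each camera call takes 0.05 s, during which the arm holds its last target.

## Working session

There is one attempt and no reset: what is moved stays moved. The work goes in short steps, Python scripts to look and compute and a tool call to move; the robot and the scene stay as the last step left them, time stands still between calls to the robot, and variables do not carry over. Pictures are saved under pics/ and viewed, and the job is handed in when it is done.

Besides the shell and the picture viewer there is one more tool, called after "Request:" as name(argument=value, ...), one argument or row to a line, values as JSON. step_arm: Moves the arm, as the interface text tells. Its arguments: {"type":"object","properties":{"motion":{"type":"string"}},"required":["motion"]}

```bash
ls; mkdir -p pics; python3 - <<'E'
from bench import robot, snapshot, camera_params
import cv2
print(robot.get_obs())
for n in("side","top"):
    cv2.imwrite(f"pics/{n}0.png",snapshot(n)[:,:,::-1]); print(n,camera_params(n))
E
```

```text
pics
{'time': 0.0, 'joint_positions': array([ 1.14487089e+00,  8.79478760e-02,  1.37223090e+00, -1.63094844e-05,
        1.68355868e+00, -1.03092927e-01]), 'qvel': array([-0.00081673,  0.00050593, -0.00225395,  0.00103909,  0.00016454,
       -0.00022571]), 'joint_torque': array([-3.00606371e-04, -3.40171123e+01, -3.02434945e+01,  7.17259292e-02,
        3.27352574e-02, -1.44797241e-04]), 'tool_pos': array([0.17429212, 0.52113707, 0.22331985]), 'ee_rot': array([ 3.0460573 ,  1.56865146, -1.989166  ]), 'wrist_force': array([-1.29645127,  0.01237598, -0.2381022 ]), 'wrist_torque': array([-0.03251952,  0.04098386,  0.02419438]), 'width': 0.09450441400308598}
side {'fx': 462.6830576637541, 'fy': 462.6830576637541, 'cx': 323.05257294881744, 'cy': 240.87851462211395, 'R': array([[ 0.70806179, -0.7060059 ,  0.0142892 ],
       [-0.41055092, -0.42804178, -0.80512619],
       [ 0.57454021,  0.56421264, -0.5929314 ]]), 't': array([-0.3694421 ,  0.31248454,  0.69861676])}
top {'fx': 460.5176950197481, 'fy': 460.5176950197481, 'cx': 312.052018968571, 'cy': 245.70553815038895, 'R': array([[ 0.02058246, -0.99977185,  0.0057105 ],
       [-0.98368952, -0.02127157, -0.17861256],
       [ 0.17869328, -0.00194108, -0.98390291]]), 't': array([0.01177346, 0.55549669, 1.17422072])}
```

View pics/side0.png

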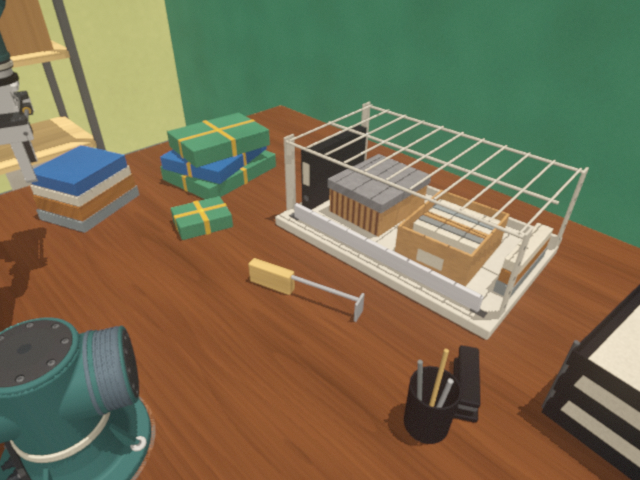

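View pics/top0.png

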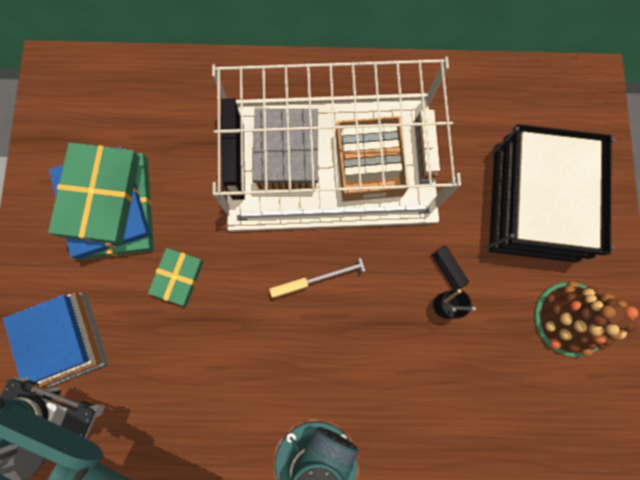

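```bash
cat > h.py <<'E'
import numpy as np, cv2
from bench import robot, snapshot, camera_params
def pt(n,u,v,z):
    c=camera_params(n); d=c['R'].T@np.array([(u-c['cx'])/c['fx'],(v-c['cy'])/c['fy'],1]); o=-c['R'].T@c['t']
    return o+d*(z-o[2])/d[2]
def proj(n,X):
    c=camera_params(n); p=c['R']@np.asarray(X)+c['t']; return np.array([c['fx']*p[0]/p[2]+c['cx'],c['fy']*p[1]/p[2]+c['cy']])
def tri(ps):
    A=[];b=[]
    for n,u,v in ps:
        c=camera_params(n);R,t=c['R'],c['t']
        for k,(m,f,cc) in enumerate(((u,c['fx'],c['cx']),(v,c['fy'],c['cy']))):
            r=f*R[k]+(cc-m)*R[2]; A.append(r); b.append(-(f*t[k]+(cc-m)*t[2]))
    A=np.array(A);b=np.array(b);X=np.linalg.lstsq(A,b,rcond=None)[0]
    return X
def crop(n,name,u0,v0,u1,v1,s,im=None):
    im=snapshot(n)[:,:,::-1] if im is None else im
    c=cv2.resize(im[v0:v1,u0:u1],None,fx=s,fy=s,interpolation=cv2.INTER_CUBIC)
    for u in range((u0+9)//10*10,u1,10):
        x=int((u-u0)*s+s/2); cv2.line(c,(x,0),(x,8 if u%50 else 16),(0,0,255),1)
        if u%20==0: cv2.putText(c,str(u),(x-10,26),0,.35,(0,0,255),1)
    for v in range((v0+9)//10*10,v1,10):
        y=int((v-v0)*s+s/2); cv2.line(c,(0,y),(8,y),(0,0,255),1)
        if v%20==0: cv2.putText(c,str(v),(10,y+4),0,.35,(0,0,255),1)
    cv2.imwrite(f"pics/{name}.png",c)
E
python3 - <<'E'
from h import *
a=cv2.imread('pics/top0.png');b=cv2.imread('pics/side0.png')
crop('top','ca',260,100,460,250,4,a)
crop('top','cb',255,240,395,320,5.5,a)
crop('side','cc',370,170,570,320,4,b)
crop('side','cd',240,250,390,330,5,b)
E
```

```text
(no output)
```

View pics/ca.png

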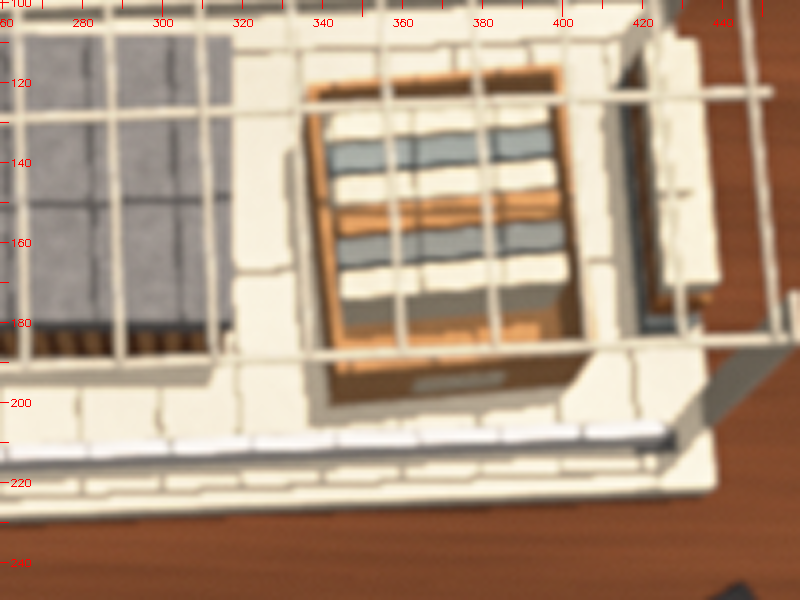

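View pics/cb.png

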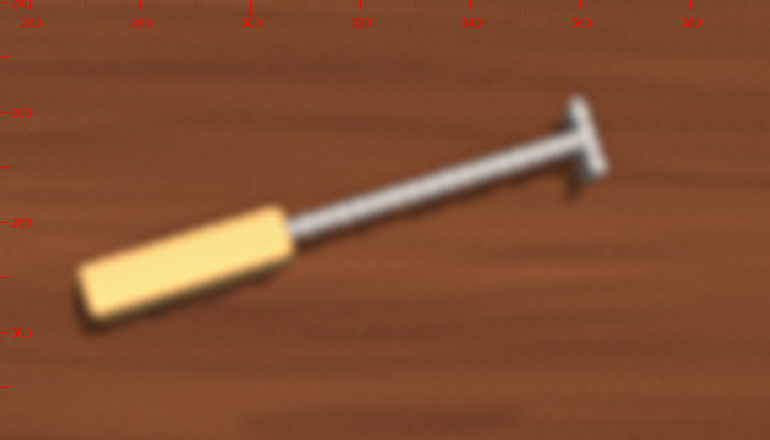

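View pics/cc.png

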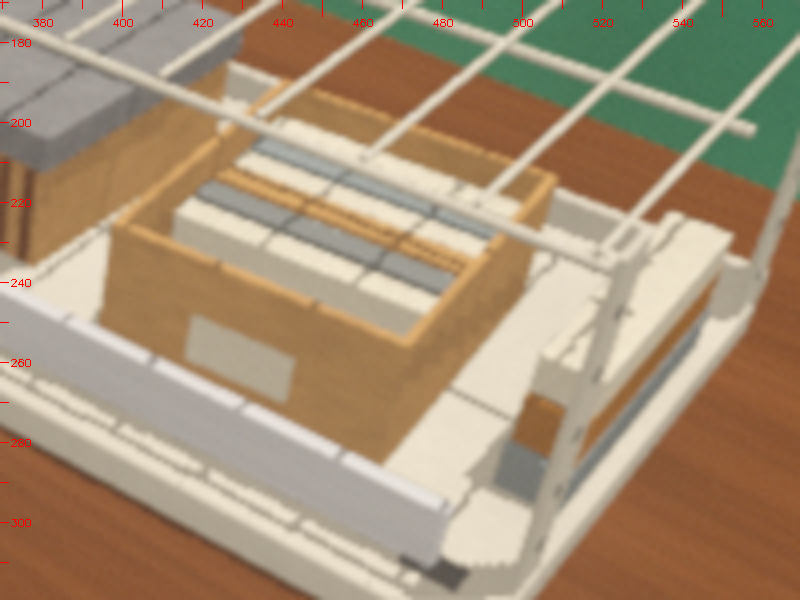

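View pics/cd.png

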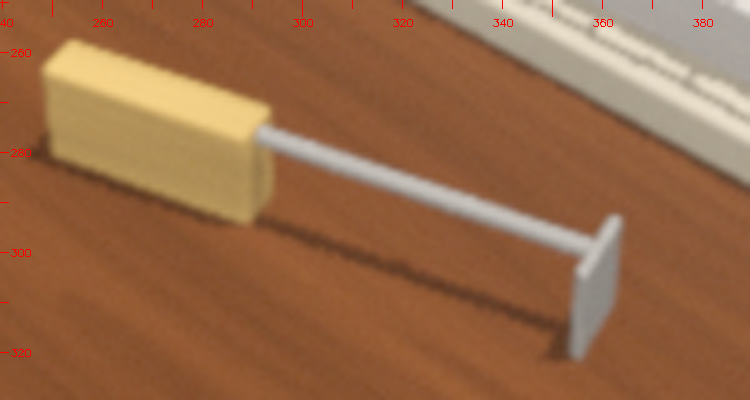

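```bash
cat > fit.py <<'E'
from h import *
from scipy.optimize import least_squares
def cu(p,u0,v0,s): return (u0+(p[0]+.5)/s-.5, v0+(p[1]+.5)/s-.5)
def fit(obs,x0,z0):
    def W(p,X): c,s=np.cos(p[2]),np.sin(p[2]); return [p[0]+c*X[0]-s*X[1],p[1]+s*X[0]+c*X[1],z0+X[2]]
    f=lambda p: np.concatenate([proj(n,W(p,X))-np.array(m) for n,m,X in obs])
    r=least_squares(f,x0,loss='soft_l1'); print('pose',r.x.round(4),'deg',np.degrees(r.x[2]).round(2)); print(f(r.x).reshape(-1,2).round(1).tolist()); return r.x
E
python3 - <<'E'
from fit import *
T=lambda p:('top',cu(p,255,240,5.5)); S=lambda p:('side',cu(p,240,250,5))
ob=[(*T((577,97)),(.19,.018,.047)),(*T((603,170)),(.19,-.018,.047)),(*T((80,268)),(-.062,.012,.05)),(*T((272,206)),(.038,.012,.05)),
(*S((72,40)),(-.062,.012,.05)),(*S((45,70)),(-.062,-.012,.05)),(*S((270,108)),(.038,.012,.05)),(*S((248,138)),(.038,-.012,.05)),(*S((250,222)),(.038,-.012,0)),(*S((617,217)),(.19,.018,.047)),(*S((580,275)),(.19,-.018,.047)),(*S((578,357)),(.19,-.018,0))]
fit(ob,[.4,0,-1.3],0)
T=lambda p:('top',cu(p,260,100,4)); S=lambda p:('side',cu(p,370,170,4))
oc=[(*S((113,222)),(0,.085,.085)),(*S((408,345)),(0,-.085,.085)),(*S((555,178)),(.2,-.085,.085)),(*S((283,80)),(.2,.085,.085)),
(*T((307,88)),(.2,.085,.085)),(*T((562,66)),(.2,-.085,.085)),(*T((328,405)),(0,.085,0)),(*T((568,385)),(0,-.085,0))]
fit(oc,[.6,-.1,0],.025)
print('shelf front L',pt('top',229,228,.0),pt('top',438.6,221.5,0),'at .025',pt('top',229,228,.025),pt('top',438.6,221.5,.025))
# bar top edges: front top edge right (665,440) rear(665,420)
for p in [(300,428),(300,447),(660,422),(660,436)]: print(p,pt('top',*cu(p,260,100,4),.0645))
# bar end top right rear side view
print(pt('side',*cu((448,505),370,170,4),.0645),pt('side',*cu((445,497),370,170,4),.0645))
E
```

```text
pose [ 0.4496  0.0694 -1.2427] deg -71.2
[[0.6, -0.2], [0.2, -0.6], [0.5, -0.5], [2.1, -0.8], [-0.4, -0.6], [-1.3, -0.4], [0.6, -0.5], [-0.8, 0.2], [-0.4, 1.4], [-0.1, -0.2], [0.2, -0.4], [-0.7, 0.4]]
pose [ 0.6961 -0.1413  0.1108] deg 6.35
[[-1.2, 0.1], [-0.8, 0.7], [0.2, -0.1], [-0.4, -0.2], [0.3, -1.7], [-0.1, -1.4], [0.4, 0.2], [1.4, -0.0]]
shelf front L [0.60930831 0.25568391 0.        ] [ 0.640725   -0.32942192  0.        ] at .025 [0.60386897 0.25110394 0.025     ] [ 0.63465957 -0.32234148  0.025     ]
(300, 428) [ 0.65974274 -0.03451443  0.0645    ]
(300, 447) [ 0.64668556 -0.03466886  0.0645    ]
(660, 422) [ 0.66920562 -0.27503303  0.0645    ]
(660, 436) [ 0.65954958 -0.27480982  0.0645    ]
[ 0.67021808 -0.2804855   0.0645    ] [ 0.67424151 -0.27659167  0.0645    ]
```

```bash
cat > st.py <<'E'
from h import *
from scipy.spatial.transform import Rotation as Ro
def show():
    o=robot.get_obs(); R=Ro.from_euler('xyz',o['ee_rot']).as_matrix()
    print('t',round(o['time'],2),'pos',o['tool_pos'].round(4),'w',round(o['width'],4),'F',o['wrist_force'].round(2),'T',o['wrist_torque'].round(3),'q',o['joint_positions'].round(3))
    print('tool axes (cols)\n',R.round(4),'yaw of tool y',np.degrees(np.arctan2(R[1,1],R[0,1])).round(2))
    return o,R
def plan(pos,yawy):
    # target: tool x down, tool y at yaw yawy (rad)
    o,R=show(); c,s=np.cos(yawy),np.sin(yawy)
    y=np.array([c,s,0]);x=np.array([0,0,-1.]);z=np.cross(x,y); G=np.stack([x,y,z],1)
    print('shift cm in current tool axes',(R.T@(np.array(pos)-o['tool_pos'])*100).round(2),'in target axes',(G.T@(np.array(pos)-o['tool_pos'])*100).round(2),'rotvec',Ro.from_matrix(R.T@G).as_rotvec().round(4))
E
python3 - <<'E'
from st import *
plan([.4496,.0694,.15],-1.2427)
plan([.4496,.0694,.15],-1.2427+np.pi)
E
```

```text
t 0.1 pos [0.1743 0.5212 0.2234] w 0.0939 F [ 0.66 -0.1   0.76] T [-0.016  0.031 -0.026] q [ 1.145  0.088  1.372  0.     1.684 -0.103]
tool axes (cols)
 [[-8.000e-04 -9.484e-01  3.172e-01]
 [-1.800e-03  3.172e-01  9.484e-01]
 [-1.000e+00  2.000e-04 -2.000e-03]] yaw of tool y 161.51
shift cm in current tool axes [  7.4  -40.44 -34.1 ] in target axes [  7.34  51.64 -11.5 ] rotvec [-2.2217e+00 -8.0000e-04 -2.3000e-03]
t 0.1 pos [0.1743 0.5212 0.2234] w 0.0939 F [ 0.66 -0.1   0.76] T [-0.016  0.031 -0.026] q [ 1.145  0.088  1.372  0.     1.684 -0.103]
tool axes (cols)
 [[-8.000e-04 -9.484e-01  3.172e-01]
 [-1.800e-03  3.172e-01  9.484e-01]
 [-1.000e+00  2.000e-04 -2.000e-03]] yaw of tool y 161.51
shift cm in current tool axes [  7.4  -40.44 -34.1 ] in target axes [  7.34 -51.64  11.5 ] rotvec [ 9.199e-01 -1.900e-03  7.000e-04]
```

Request:
step_arm(
  motion="100 0.4 0 0 0.115 0 0;100 0.4 0 0 0.115 0 0;100 0.4 0 0 0.115 0 0;100 0.4 0 0 0.115 0 0;100 0.4 0 0 0.115 0 0;100 0.4 0 0 0.115 0 0;100 0.4 0 0 0.115 0 0;100 0.4 0 0 0.115 0 0",
)

```text
time: 0.77
tool_pos: [0.1743, 0.5213, 0.1916]
ee_rot: [-2.338, 1.57, -2.016]
wrist_force: [0.2, -0.2, -0.6]
width: 0.0938
```

Request:
step_arm(
  motion="100 0.2 -2.8 0.6 0 0 0;100 0.2 -2.8 0.6 0 0 0;100 0.2 -2.8 0.6 0 0 0;100 0.2 -2.8 0.6 0 0 0;100 0.2 -2.8 0.6 0 0 0;100 0.2 -2.8 0.6 0 0 0;100 0.2 -2.8 0.6 0 0 0;100 0.2 -2.8 0.6 0 0 0;100 0.2 -2.8 0.6 0 0 0;100 0.2 -2.8 0.6 0 0 0;100 0.2 -2.8 0.6 0 0 0;100 0.2 -2.8 0.6 0 0 0;100 0.2 -2.8 0.6 0 0 0;100 0.2 -2.8 0.6 0 0 0;100 0.2 -2.8 0.6 0 0 0;100 0.2 -2.8 0.6 0 0 0;100 0.2 -2.8 0.6 0 0 0;100 0.2 -2.8 0.6 0 0 0",
)

```text
time: 2.27
tool_pos: [0.4393, 0.0779, 0.156]
ee_rot: [2.606, 1.57, 2.934]
wrist_force: [0.5, -0.4, 0.3]
width: 0.0943
```

```bash
python3 - <<'E'
from st import *
plan([.4496,.0694,.028],-1.2427+np.pi)
E
```

```text
t 2.27 pos [0.4393 0.0779 0.156 ] w 0.0943 F [ 0.47 -0.45  0.29] T [-0.045 -0.001  0.028] q [ 0.048 -0.123  1.713  0.     1.552 -0.28 ]
tool axes (cols)
 [[-7.000e-04 -3.219e-01  9.468e-01]
 [ 1.000e-04  9.468e-01  3.219e-01]
 [-1.000e+00  3.000e-04 -6.000e-04]] yaw of tool y 108.78
shift cm in current tool axes [12.8  -1.14  0.71] in target axes [12.8  -1.14  0.71] rotvec [-0.0004 -0.0006 -0.0003]
```

Request:
step_arm(
  motion="100 0 -0.57 0.35 0 0 0;100 0 -0.57 0.36 0 0 0;100 2.5 0 0 0 0 0;100 2.5 0 0 0 0 0;100 2.5 0 0 0 0 0;100 2.5 0 0 0 0 0;100 1.8 0 0 0 0 0;100 1 0 0 0 0 0;100 0 0 0 0 0 0;100 0 0 0 0 0 0",
)

```text
time: 3.1
tool_pos: [0.4494, 0.0714, 0.0287]
ee_rot: [1.956, 1.57, 2.285]
wrist_force: [1.0, -0.5, 0.5]
width: 0.094
```

```bash
python3 - <<'E'
from st import *
plan([.4496,.0694,.028],-1.2427+np.pi)
crop('top','g1',255,220,395,320,5.5)
crop('side','g1s',220,200,390,330,4)
E
```

```text
t 3.1 pos [0.4494 0.0714 0.0287] w 0.094 F [ 0.99 -0.51  0.45] T [-0.094  0.001 -0.008] q [ 0.033  0.006  1.859  0.     1.277 -0.296]
tool axes (cols)
 [[-3.000e-04 -3.231e-01  9.464e-01]
 [ 3.000e-04  9.464e-01  3.231e-01]
 [-1.000e+00  4.000e-04 -2.000e-04]] yaw of tool y 108.85
shift cm in current tool axes [ 0.07 -0.2  -0.05] in target axes [ 0.07 -0.2  -0.05] rotvec [ 0.0009 -0.0002 -0.0004]
```

View pics/g1.png

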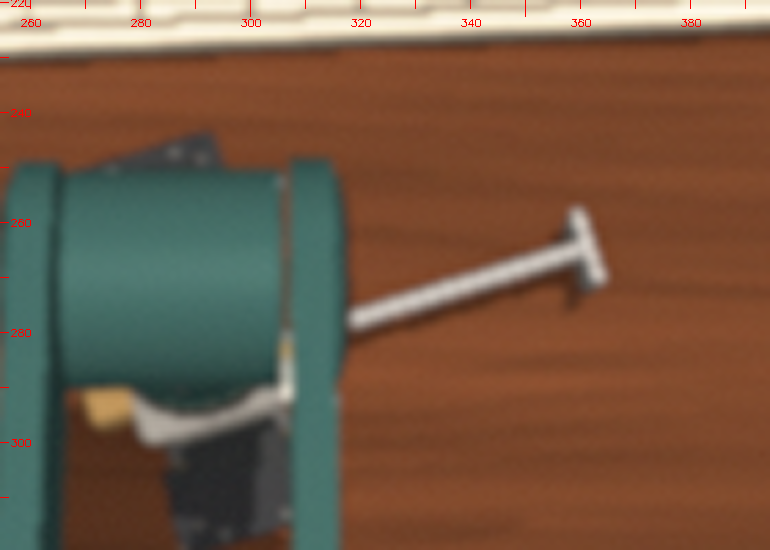

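View pics/g1s.png

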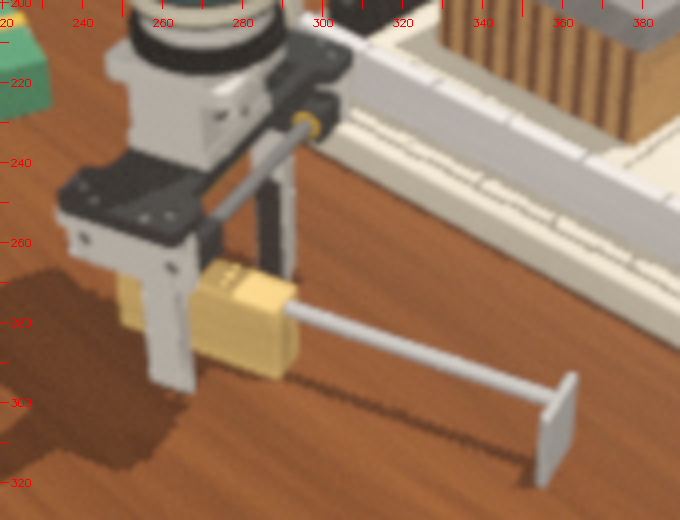

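Request:
step_arm(
  motion="100 0.2 -0.2 0 0 0 0;0 0 0 0 0 0 0;0 0 0 0 0 0 0;0 0 0 0 0 0 0;0 0 0 0 0 0 0;0 0 0 0 0 0 0;0 0 0 0 0 0 0;0 0 0 0 0 0 0;0 0 0 0 0 0 0;0 0 0 0 0 0 0;0 0 0 0 0 0 0;0 0 0 0 0 0 0",
)

```text
time: 4.2
tool_pos: [0.45, 0.0689, 0.0265]
ee_rot: [2.849, 1.571, -3.106]
wrist_force: [-0.6, 0.3, 0.5]
width: 0.0244
```

Request:
step_arm(
  motion="0 -1 0 0 0 0 0;0 -2 0 0 0 0 0;0 -2 0 0 0 0 0;0 -2.5 0 0 0 0 0;0 -2.5 0 0 0 0 0;0 -2.5 0 0 0 0 0;0 0 0 0 0 0 0;0 0 0 0 0 0 0",
)

```text
time: 4.87
tool_pos: [0.451, 0.0689, 0.1531]
ee_rot: [-0.269, 1.567, 0.06]
wrist_force: [-0.0, 0.4, -3.1]
width: 0.0237
```

Request:
step_arm(
  motion="0 0 0 0 -0.1 0 0;0 0 0 0 -0.1 0 0;0 0 0 0 -0.1 0 0;0 0 0 0 -0.1 0 0;0 0 0 0 -0.1 0 0;0 0 0 0 -0.1 0 0;0 0 0 0 -0.1 0 0;0 0 0 0 -0.1 0 0;0 0 0 0 -0.1 0 0;0 0 0 0 -0.1 0 0;0 0 0 0 -0.1 0 0;0 0 0 0 -0.1 0 0;0 0 0 0 -0.096 0 0;0 0 0 0 0 0 0;0 0 0 0 0 0 0",
)

```text
time: 6.12
tool_pos: [0.449, 0.0688, 0.1496]
ee_rot: [1.53, 1.567, -3.132]
wrist_force: [-0.2, 0.0, -1.1]
width: 0.0238
```

```bash
python3 - <<'E'
from st import *
plan([.44,-.157,.1515],.0536+np.pi)
E
```

```text
t 6.12 pos [0.449  0.0688 0.1496] w 0.0238 F [-0.17  0.01 -1.13] T [-0.015  0.056  0.013] q [ 0.027 -0.098  1.704  0.     1.539 -1.594]
tool axes (cols)
 [[-3.700e-03 -9.987e-01 -5.070e-02]
 [-0.000e+00 -5.070e-02  9.987e-01]
 [-1.000e+00  3.700e-03  2.000e-04]] yaw of tool y -177.09
shift cm in current tool axes [ -0.19   2.04 -22.51] in target axes [ -0.19   2.11 -22.5 ] rotvec [-0.0029  0.0002 -0.0037]
```

Request:
step_arm(
  motion="0 0 0.2 -1.5 0 0 0;0 0 0.2 -2.5 0 0 0;0 0 0.2 -2.5 0 0 0;0 0 0.2 -2.5 0 0 0;0 -0.2 0.2 -2.5 0 0 0;0 0 0.2 -2.5 0 0 0;0 0 0.2 -2.5 0 0 0;0 0 0.2 -2.5 0 0 0;0 0 0.2 -2 0 0 0;0 0 0.2 -1.5 0 0 0;0 0 0 0 0 0 0;0 0 0 0 0 0 0;0 0 0 0 0 0 0",
)

```text
time: 7.2
tool_pos: [0.4418, -0.1562, 0.1528]
ee_rot: [0.587, 1.569, 2.21]
wrist_force: [-0.6, 0.4, -2.2]
width: 0.0238
```

```bash
python3 - <<'E'
from st import *
plan([.5356,-.1513,.1515],.0536+np.pi)
crop('top','p1',290,100,470,260,4.4)
crop('side','p1s',300,180,560,370,3)
E
```

```text
t 7.2 pos [ 0.4418 -0.1562  0.1528] w 0.0238 F [-0.63  0.41 -2.15] T [ 0.037 -0.032  0.003] q [-4.610e-01 -6.900e-02  1.670e+00  1.000e-03  1.541e+00 -2.084e+00]
tool axes (cols)
 [[-9.000e-04 -9.986e-01 -5.230e-02]
 [ 1.300e-03 -5.230e-02  9.986e-01]
 [-1.000e+00  9.000e-04  1.300e-03]] yaw of tool y -177.0
shift cm in current tool axes [ 0.13 -9.39 -0.01] in target axes [ 0.13 -9.39 -0.02] rotvec [-0.0013  0.0013 -0.0009]
```

View pics/p1.png

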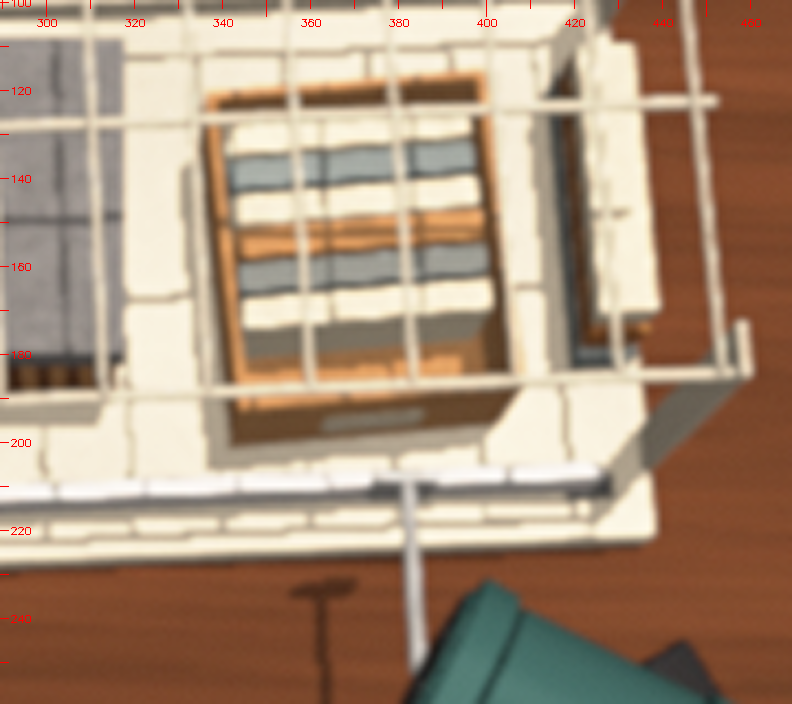

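View pics/p1s.png

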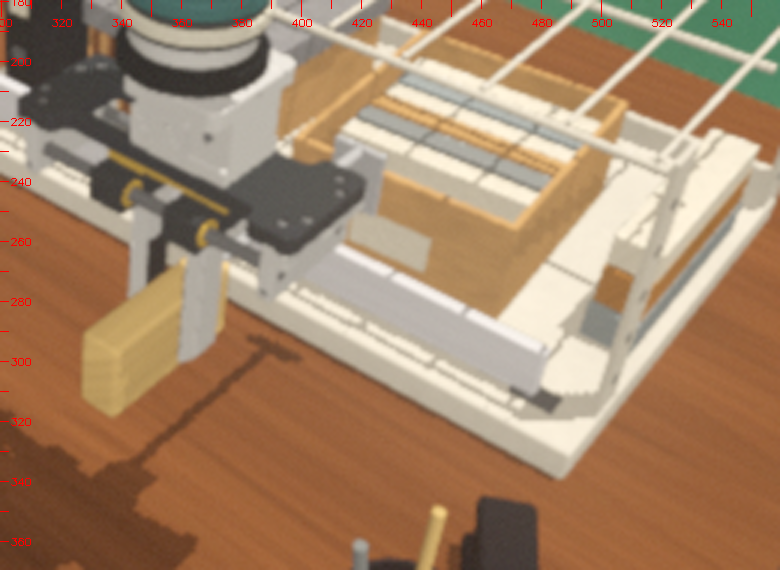

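```bash
python3 - <<'E'
from st import *
p=np.array([.4418,-.1562]);d=np.array([.9986,.0524]);n=np.array([-.0524,.9986])
for y in(-.018,0,.018): print(proj('top',[*(p+.19*d+y*n),.1735]))
print(proj('top',[*(p+.1*d),.1698]),proj('side',[*(p+.19*d+.018*n),.1735]),proj('side',[*(p+.19*d-.018*n),.1735]))
for X in ([-.062,.012,.1763],[-.062,-.012,.1763],[-.062,-.012,.1263]):print(proj('side',[*(p+X[0]*d+X[1]*n),X[2]]))
E
```

```text
[390.38072863 206.87977958]
[382.97568423 207.09766126]
[375.56794119 207.31562235]
[384.95884367 243.85142477] [411.91078127 224.5846244 ] [428.14581869 232.02695116]
[326.68834412 290.37167242]
[338.263142   297.55217021]
[337.21501766 320.27899509]
```

Request:
step_arm(
  motion="0 0 -1 0 0 0 0;0 0 -1.6 0 0 0 0;0 0 -1.6 0 0 0 0;0 0 -1.6 0 0 0 0;0 0 -1.6 0 0 0 0;0 0 -1.3 0 0 0 0;0 0 -0.7 0 0 0 0;0 0 0 0 0 0 0;0 0 0 0 0 0 0;0 0 0 0 0 0 0",
)

```text
time: 8.13
tool_pos: [0.5356, -0.1516, 0.1533]
ee_rot: [1.282, 1.57, 2.906]
wrist_force: [-0.2, 0.2, -1.7]
width: 0.0236
```

```bash
python3 - <<'E'
from st import *
plan([.5356,-.1513,.105],.0536+np.pi)
crop('top','p2',310,130,460,250,5)
crop('side','p2s',360,180,540,310,4)
E
```

```text
t 8.13 pos [ 0.5356 -0.1516  0.1533] w 0.0236 F [-0.22  0.22 -1.67] T [ 0.018  0.001 -0.019] q [-0.378  0.127  1.469 -0.     1.547 -2.002]
tool axes (cols)
 [[-7.000e-04 -9.986e-01 -5.340e-02]
 [ 2.000e-04 -5.340e-02  9.986e-01]
 [-1.000e+00  7.000e-04  2.000e-04]] yaw of tool y -176.94
shift cm in current tool axes [ 4.83 -0.01  0.03] in target axes [ 4.83 -0.    0.03] rotvec [-0.0002  0.0002 -0.0007]
```

View pics/p2.png

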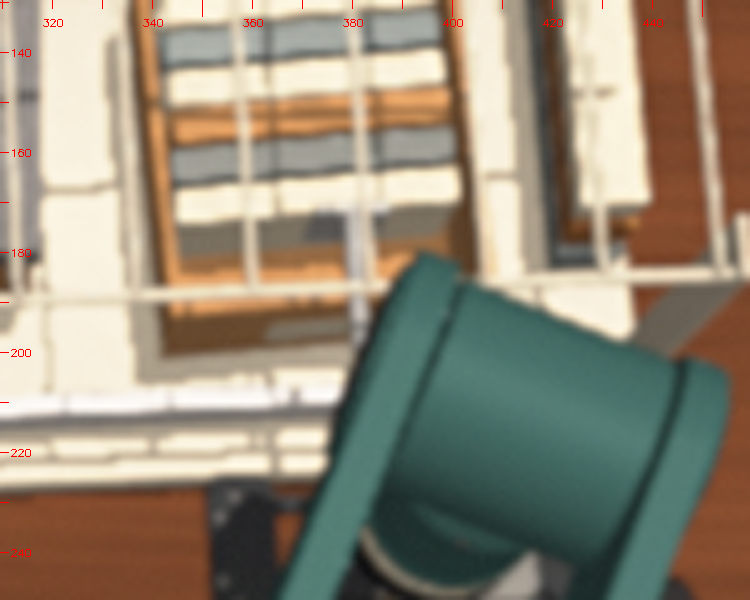

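View pics/p2s.png

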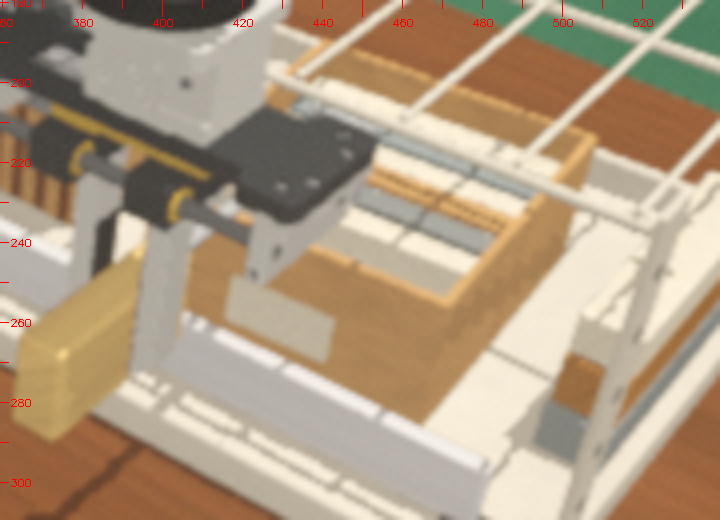

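```bash
python3 - <<'E'
from h import *
print(pt('top',380.7,171.3,.174), proj('top',[.7253,-.1414,.1735]))
c=np.array([.6961,-.1413]);a=.1108
for dx in(0,.006,.055):
  for y in(.08,0,-.08):
    X=c+dx*np.array([np.cos(a),np.sin(a)])+y*np.array([-np.sin(a),np.cos(a)])
    print(dx,y,proj('top',[*X,.11]),proj('side',[*X,.11]))
E
```

```text
[ 0.72215151 -0.14119587  0.174     ] [380.7441979  170.14888892]
0 0.08 [346.26336407 191.91116694] [398.67978941 226.07506062]
0 0 [377.02934241 189.27813201] [432.10921624 240.20820997]
0 -0.08 [407.70578627 186.65275968] [468.44892655 255.57175645]
0.006 0.08 [346.02357527 189.68372627] [400.1333412  224.86377879]
0.006 0 [376.7624263  187.05628579] [433.49046169 238.89050105]
0.006 -0.08 [407.41190158 184.43648482] [469.7395438  254.13329779]
0.055 0.08 [344.0812385 171.6410161] [411.60182414 215.30679899]
0.055 0 [374.60032734 169.05867835] [444.37306944 228.50848728]
0.055 -0.08 [405.031321   166.48379467] [479.89253057 242.81727688]
```

Request:
step_arm(
  motion="0 0.5 0 0 0 0 0;0 0.5 0 0 0 0 0;0 0.5 0 0 0 0 0;0 0.5 0 0 0 0 0;0 0.3 0 0 0 0 0;0 0 0 0 0 0 0;0 0 0 0 0 0 0",
)

```text
time: 8.82
tool_pos: [0.5358, -0.1518, 0.13]
ee_rot: [1.032, 1.57, 2.656]
wrist_force: [0.6, 1.1, -1.7]
width: 0.0241
```

Request:
step_arm(
  motion="0 0.5 0 0 0 0 0;0 0.5 0 0 0 0 0;0 0.5 0 0 0 0 0;0 0.5 0 0 0 0 0;0 0.4 0 0 0 0 0;0 0 0 0 0 0 0;0 0 0 0 0 0 0;0 0 0 0 0 0 0",
)

```text
time: 9.48
tool_pos: [0.5361, -0.1519, 0.1066]
ee_rot: [-1.586, 1.571, 0.038]
wrist_force: [0.4, -0.4, -2.1]
width: 0.0239
```

```bash
python3 - <<'E'
from st import *
plan([.5356,-.1513,.105],.0536+np.pi)
crop('top','p3',310,130,460,250,5)
crop('side','p3s',360,180,540,310,4)
E
```

```text
t 9.48 pos [ 0.5361 -0.1519  0.1066] w 0.0239 F [ 0.42 -0.38 -2.05] T [ 0.022  0.042 -0.022] q [-0.378  0.155  1.532  0.     1.454 -2.002]
tool axes (cols)
 [[ 3.000e-04 -9.986e-01 -5.320e-02]
 [ 0.000e+00 -5.320e-02  9.986e-01]
 [-1.000e+00 -3.000e-04 -0.000e+00]] yaw of tool y -176.95
shift cm in current tool axes [0.16 0.05 0.06] in target axes [0.16 0.05 0.06] rotvec [-0.0004 -0.      0.0003]
```

View pics/p3.png

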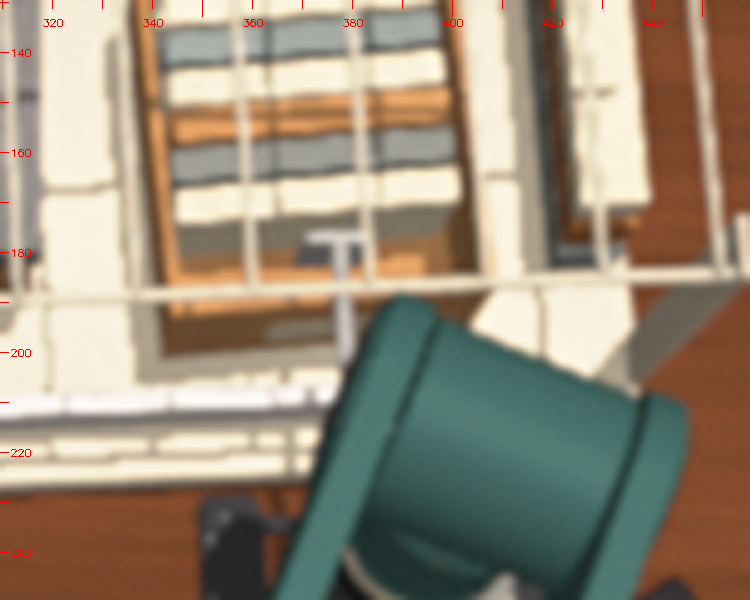

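View pics/p3s.png

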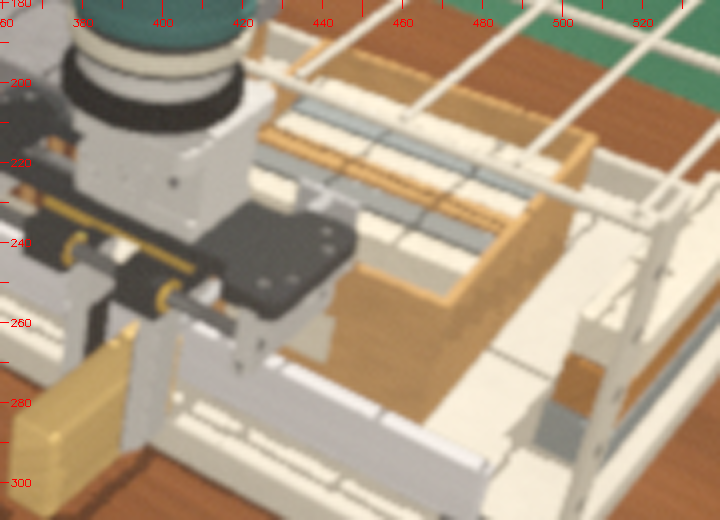

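Request:
step_arm(
  motion="0 0.1 0.25 0 0 0 0;0 0 0.25 0 0 0 0;0 0 0.25 0 0 0 0;0 0 0.25 0 0 0 0;0 0 0.25 0 0 0 0;0 0 0.1 0 0 0 0;0 0 0.1 0 0 0 0;0 0 0.1 0 0 0 0;0 0 0.1 0 0 0 0;0 0 0.1 0 0 0 0",
)

```text
time: 10.42
tool_pos: [0.5185, -0.1528, 0.1055]
ee_rot: [-1.14, 1.571, 0.484]
wrist_force: [-0.0, 0.2, -1.4]
width: 0.024
```

Request:
step_arm(
  motion="0 0 0.1 0 0 0 0;0 0 0.1 0 0 0 0;0 0 0.1 0 0 0 0;0 0 0.1 0 0 0 0;0 0 0.1 0 0 0 0",
)

```text
time: 10.83
tool_pos: [0.514, -0.1529, 0.1055]
ee_rot: [-1.357, 1.57, 0.268]
wrist_force: [3.4, 0.6, -2.3]
width: 0.0239
```

Request:
step_arm(
  motion="0 0 0.1 0 0 0 0;0 0 0.1 0 0 0 0;0 0 0.1 0 0 0 0;0 0 0.1 0 0 0 0;0 0 0.1 0 0 0 0",
)

```text
time: 11.25
tool_pos: [0.5086, -0.1533, 0.1056]
ee_rot: [-1.557, 1.57, 0.067]
wrist_force: [3.7, 1.0, -2.8]
width: 0.0238
```

```bash
python3 - <<'E'
from st import *
show()
crop('top','p4',310,130,460,250,5)
crop('side','p4s',360,180,540,310,4)
E
```

```text
t 11.25 pos [ 0.5086 -0.1533  0.1056] w 0.0238 F [ 3.71  0.99 -2.78] T [ 0.192 -0.441  0.132] q [-0.4    0.1    1.596  0.     1.445 -2.024]
tool axes (cols)
 [[ 6.000e-04 -9.986e-01 -5.320e-02]
 [ 0.000e+00 -5.320e-02  9.986e-01]
 [-1.000e+00 -6.000e-04  0.000e+00]] yaw of tool y -176.95
```

View pics/p4.png

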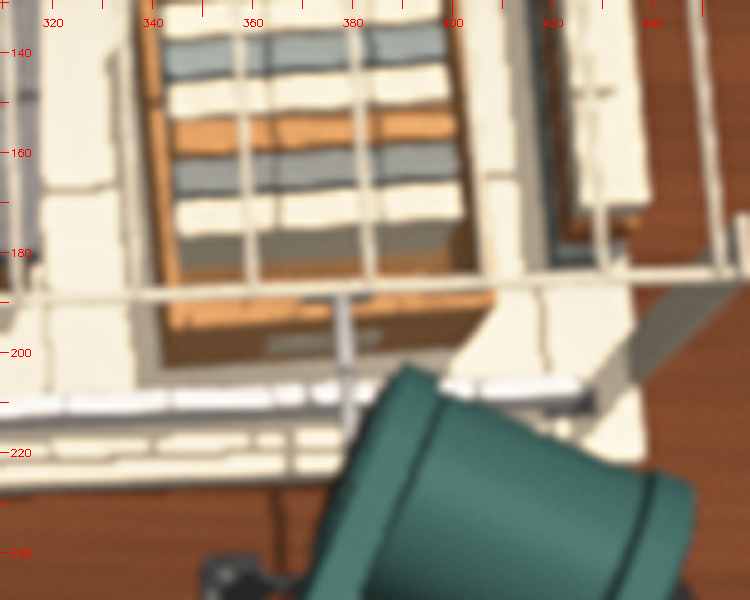

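View pics/p4s.png

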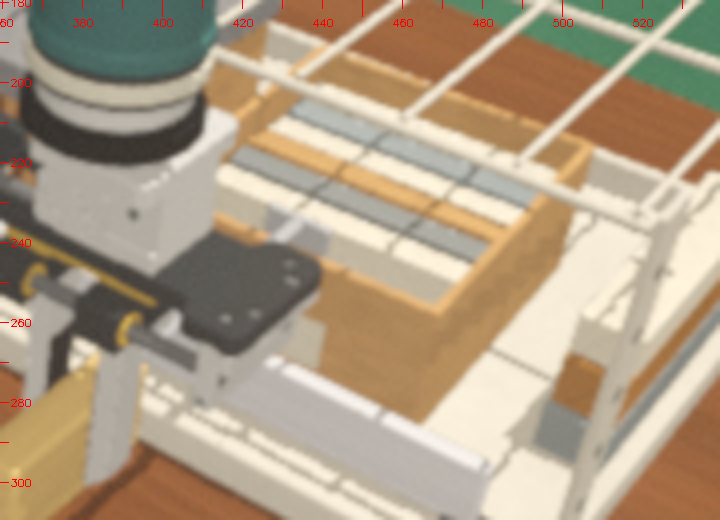

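Request:
step_arm(
  motion="0 0 0.1 0 0 0 0;0 0 0.1 0 0 0 0;0 0 0.1 0 0 0 0;0 0 0.1 0 0 0 0;0 0 0.1 0 0 0 0;0 0 0.1 0 0 0 0;0 0 0.1 0 0 0 0;0 0 0.1 0 0 0 0",
)

```text
time: 12.02
tool_pos: [0.5006, -0.1538, 0.1056]
ee_rot: [-1.703, 1.57, -0.08]
wrist_force: [3.0, 0.6, -1.7]
width: 0.024
```

Request:
step_arm(
  motion="0 0 0.1 0 0 0 0;0 0 0.1 0 0 0 0;0 0 0.1 0 0 0 0;0 0 0.1 0 0 0 0",
)

```text
time: 12.35
tool_pos: [0.4965, -0.154, 0.1055]
ee_rot: [-1.463, 1.571, 0.161]
wrist_force: [3.8, 0.9, -1.8]
width: 0.0239
```

```bash
python3 - <<'E'
from st import *
show()
crop('top','p5',310,130,460,250,5)
E
```

```text
t 12.35 pos [ 0.4965 -0.154   0.1055] w 0.0239 F [ 3.8   0.86 -1.77] T [ 0.121 -0.614  0.137] q [-0.41   0.075  1.623  0.     1.444 -2.034]
tool axes (cols)
 [[ 3.000e-04 -9.986e-01 -5.320e-02]
 [ 0.000e+00 -5.320e-02  9.986e-01]
 [-1.000e+00 -3.000e-04  0.000e+00]] yaw of tool y -176.95
```

View pics/p5.png

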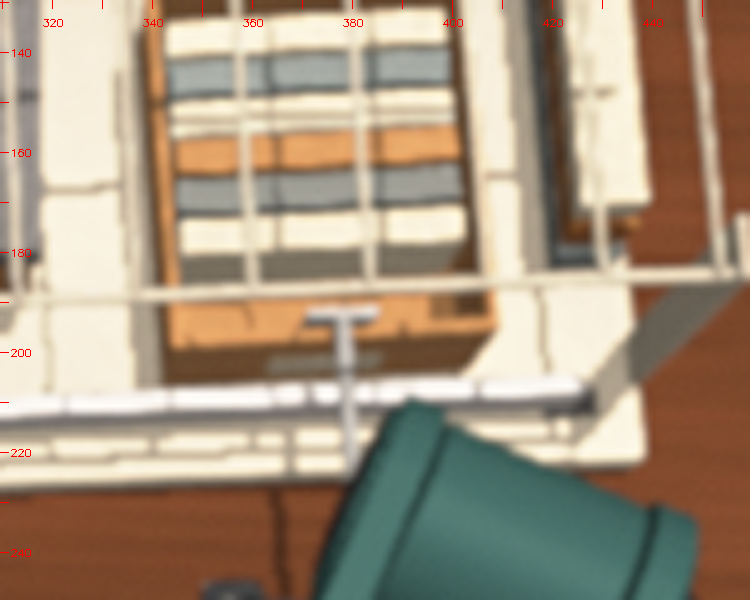

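Request:
step_arm(
  motion="0 0 0.1 0 0 0 0;0 0 0.1 0 0 0 0;0 0 0.1 0 0 0 0;0 0 0.1 0 0 0 0",
)

```text
time: 12.73
tool_pos: [0.4926, -0.1542, 0.1055]
ee_rot: [-1.499, 1.57, 0.125]
wrist_force: [2.7, 0.6, -0.9]
width: 0.0237
```

Request:
step_arm(
  motion="0 0 0.1 0 0 0 0;0 0 0.1 0 0 0 0;0 0 0.1 0 0 0 0",
)

```text
time: 12.98
tool_pos: [0.4895, -0.1543, 0.1055]
ee_rot: [-1.151, 1.571, 0.473]
wrist_force: [3.0, 1.3, -1.4]
width: 0.0237
```

```bash
python3 - <<'E'
from st import *
show()
crop('top','p6',310,130,460,250,5)
print(pt('top',343.5,199.2,.11))
E
```

```text
t 12.98 pos [ 0.4895 -0.1543  0.1055] w 0.0237 F [ 3.02  1.28 -1.38] T [ 0.191 -0.655  0.193] q [-0.416  0.061  1.638  0.     1.443 -2.04 ]
tool axes (cols)
 [[ 2.000e-04 -9.986e-01 -5.310e-02]
 [ 1.000e-04 -5.310e-02  9.986e-01]
 [-1.000e+00 -2.000e-04  1.000e-04]] yaw of tool y -176.95
[ 0.66761204 -0.05481847  0.11      ]
```

View pics/p6.png

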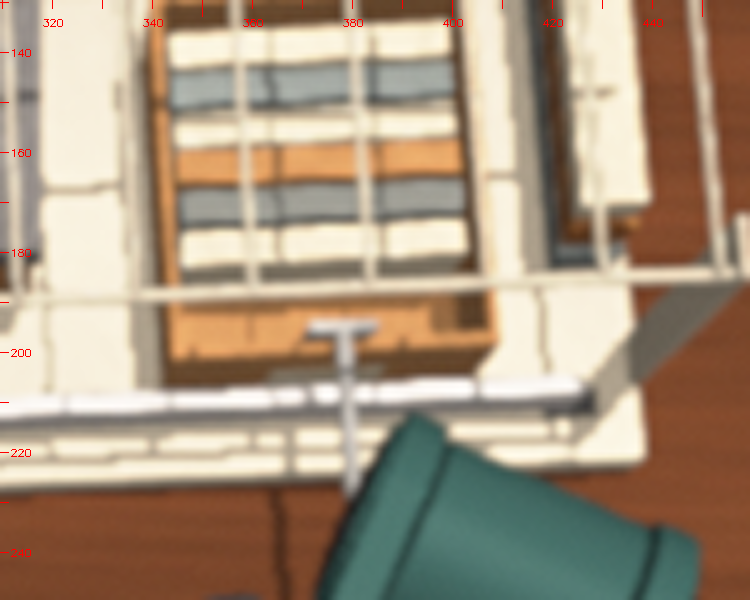

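Request:
step_arm(
  motion="0 0 0.05 0 0 0 0;0 0 0.05 0 0 0 0;0 0 0.05 0 0 0 0",
)

```text
time: 13.28
tool_pos: [0.4881, -0.1544, 0.1055]
ee_rot: [-1.152, 1.571, 0.472]
wrist_force: [4.6, -0.1, -2.5]
width: 0.0236
```

Request:
step_arm(
  motion="0 0 0.05 0 0 0 0;0 0 0.05 0 0 0 0;0 0 0.05 0 0 0 0",
)

```text
time: 13.53
tool_pos: [0.4866, -0.1545, 0.1055]
ee_rot: [-1.336, 1.571, 0.288]
wrist_force: [4.5, 0.2, -1.0]
width: 0.0238
```

Request:
step_arm(
  motion="0 0 0.05 0 0 0 0;0 0 0.05 0 0 0 0",
)

```text
time: 13.7
tool_pos: [0.4856, -0.1545, 0.1055]
ee_rot: [-1.301, 1.571, 0.323]
wrist_force: [4.3, 0.9, -0.8]
width: 0.024
```

Request:
step_arm(
  motion="0 0 0.05 0 0 0 0;0 0 0.05 0 0 0 0",
)

```text
time: 13.87
tool_pos: [0.4846, -0.1546, 0.1055]
ee_rot: [-1.494, 1.571, 0.13]
wrist_force: [3.2, 1.1, -1.7]
width: 0.0237
```

Request:
step_arm(
  motion="0 0 0.05 0 0 0 0;0 0 0.05 0 0 0 0",
)

```text
time: 14.03
tool_pos: [0.4836, -0.1547, 0.1055]
ee_rot: [-1.465, 1.571, 0.159]
wrist_force: [3.8, 0.4, -1.6]
width: 0.0239
```

Request:
step_arm(
  motion="0 0 0.05 0 0 0 0;0 0 0.05 0 0 0 0",
)

```text
time: 14.2
tool_pos: [0.483, -0.1547, 0.1055]
ee_rot: [-1.56, 1.57, 0.064]
wrist_force: [5.9, 0.6, -2.9]
width: 0.0238
```

```bash
python3 - <<'E'
from st import *
show()
crop('top','p7',310,130,460,250,5)
crop('side','p7s',360,180,540,310,4)
E
```

```text
t 14.2 pos [ 0.483  -0.1547  0.1055] w 0.0238 F [ 5.94  0.58 -2.87] T [ 0.132 -0.924  0.168] q [-4.220e-01  4.700e-02  1.653e+00  1.000e-03  1.441e+00 -2.046e+00]
tool axes (cols)
 [[ 1.200e-03 -9.986e-01 -5.320e-02]
 [ 1.000e-04 -5.320e-02  9.986e-01]
 [-1.000e+00 -1.200e-03  0.000e+00]] yaw of tool y -176.95
```

View pics/p7.png

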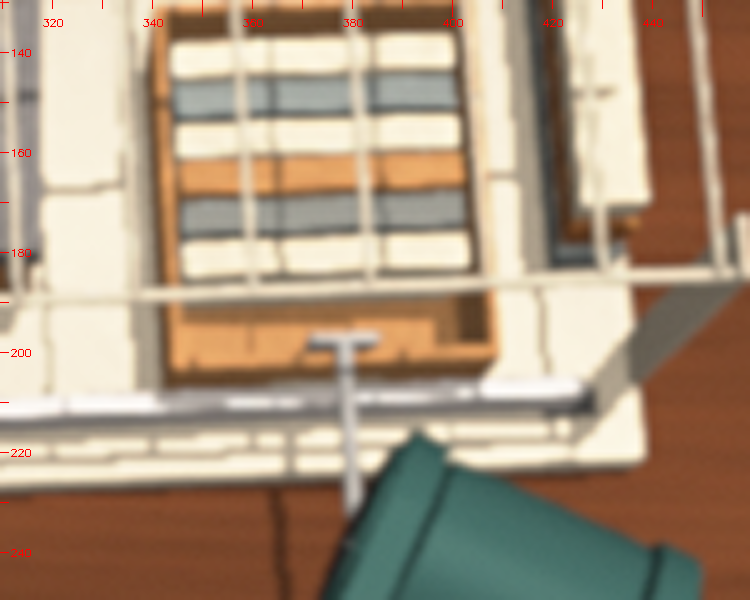

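View pics/p7s.png

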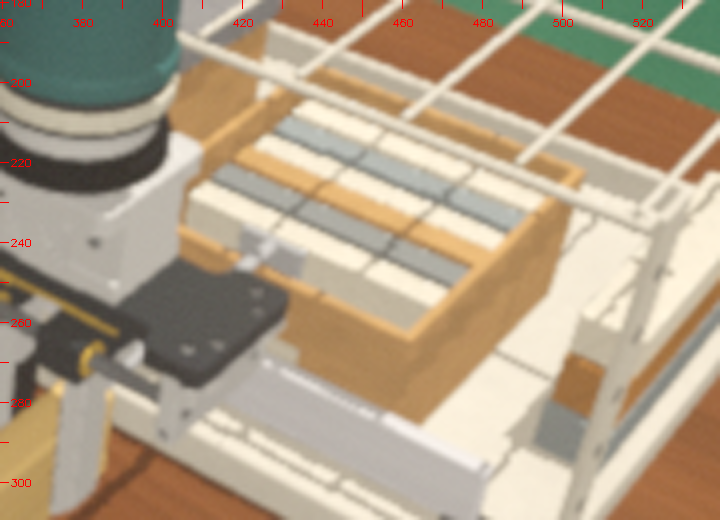

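Request:
step_arm(
  motion="0 0 0.04 0 0 0 0;0 0 0 0 0 0 0",
)

```text
time: 14.47
tool_pos: [0.4828, -0.1547, 0.1054]
ee_rot: [-1.529, 1.569, 0.095]
wrist_force: [6.1, 0.8, -3.3]
width: 0.0242
```

```bash
python3 - <<'E'
from st import *
show()
E
```

```text
t 14.47 pos [ 0.4828 -0.1547  0.1054] w 0.0242 F [ 6.08  0.85 -3.28] T [ 0.151 -0.999  0.18 ] q [-4.220e-01  4.600e-02  1.654e+00  1.000e-03  1.441e+00 -2.047e+00]
tool axes (cols)
 [[ 1.500e-03 -9.986e-01 -5.330e-02]
 [ 1.000e-04 -5.330e-02  9.986e-01]
 [-1.000e+00 -1.500e-03  1.000e-04]] yaw of tool y -176.95
```

Request:
step_arm(
  motion="0 0 0.05 0 0 0 0;0 0 0 0 0 0 0",
)

```text
time: 14.63
tool_pos: [0.4826, -0.1548, 0.1054]
ee_rot: [-1.606, 1.569, 0.019]
wrist_force: [7.9, 0.3, -4.3]
width: 0.0241
```

Request:
step_arm(
  motion="0 0 0.05 0 0 0 0;0 0 0 0 0 0 0",
)

```text
time: 14.8
tool_pos: [0.4823, -0.1548, 0.1053]
ee_rot: [-1.617, 1.568, 0.007]
wrist_force: [7.8, 0.6, -4.4]
width: 0.0238
```

```bash
python3 - <<'E'
from st import *
show()
crop('top','p8',310,130,460,250,5)
crop('side','p8s',360,180,540,310,4)
E
```

```text
t 14.8 pos [ 0.4823 -0.1548  0.1053] w 0.0238 F [ 7.85  0.6  -4.43] T [ 0.123 -1.11   0.139] q [-4.230e-01  4.400e-02  1.656e+00  1.000e-03  1.439e+00 -2.048e+00]
tool axes (cols)
 [[ 2.800e-03 -9.986e-01 -5.330e-02]
 [ 0.000e+00 -5.330e-02  9.986e-01]
 [-1.000e+00 -2.800e-03 -1.000e-04]] yaw of tool y -176.95
```

View pics/p8.png

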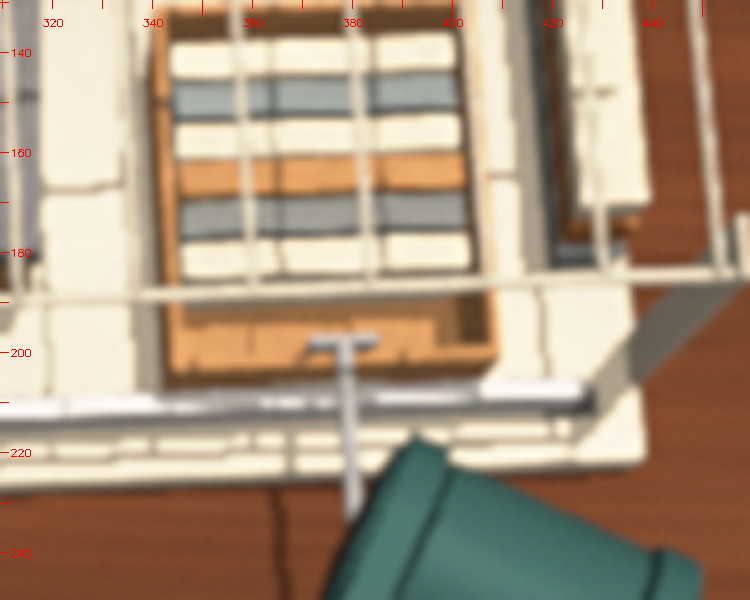

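View pics/p8s.png

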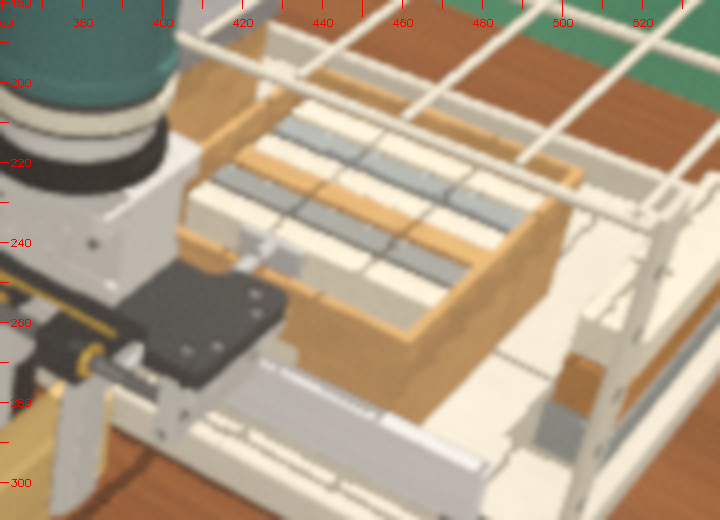

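```bash
python3 - <<'E'
from fit import *
C=lambda p:cu(p,310,130,5)
def ang(a,b,z):
    A=pt('top',*C(a),z);B=pt('top',*C(b),z); print(A.round(4),B.round(4),np.degrees(np.arctan2(B[0]-A[0],A[1]-B[1])).round(2))
im=cv2.imread('pics/p8.png')
ang((172,374),(493,360),.11)      # lip outer
ang((175,282),(470,270),.1)   # content front
ang((170,42),(455,33),.1)
ang((10,490),(320,477),.0)
ang((180,410),(580,397),.0645)
E
python3 - <<'E'
import cv2
a=cv2.imread('pics/p8.png');b=cv2.resize(a[280:480,130:530],None,fx=2,fy=2,interpolation=cv2.INTER_CUBIC);cv2.imwrite('pics/p8z.png',b)
E
```

```text
[ 0.6538 -0.0562  0.11  ] [ 0.6649 -0.2214  0.11  ] 3.85
[ 0.7062 -0.0581  0.1   ] [ 0.7162 -0.2124  0.1   ] 3.71
[ 0.8392 -0.0544  0.1   ] [ 0.8478 -0.2063  0.1   ] 3.24
[0.6155 0.0257 0.    ] [ 0.6267 -0.1473  0.    ] 3.71
[ 0.6467 -0.0639  0.0645] [ 0.6586 -0.2774  0.0645] 3.18
```

View pics/p8z.png

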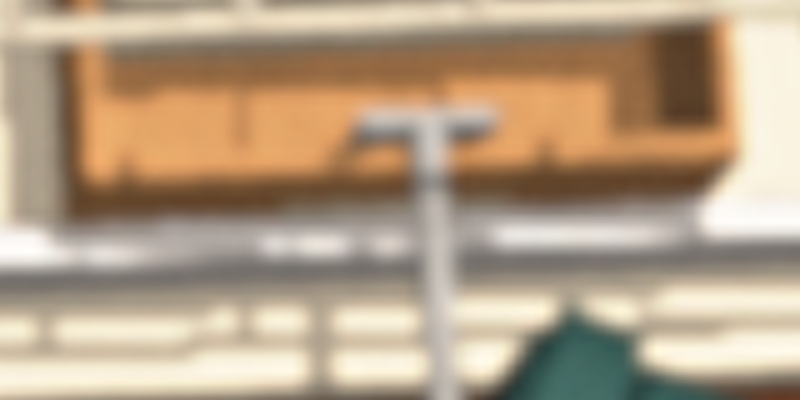

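Request:
step_arm(
  motion="0 0 0.05 0 0 0 0;0 0 0.05 0 0 0 0;0 0 0 0 0 0 0",
)

```text
time: 15.15
tool_pos: [0.4819, -0.1549, 0.1054]
ee_rot: [-1.676, 1.567, -0.052]
wrist_force: [10.7, -0.0, -4.5]
width: 0.0241
```

```bash
python3 - <<'E'
from st import *
show()
crop('top','p9',310,130,460,250,5)
crop('side','p9s',360,180,540,310,4)
E
```

```text
t 15.15 pos [ 0.4819 -0.1549  0.1054] w 0.0241 F [10.69 -0.03 -4.54] T [ 0.076 -1.351  0.134] q [-4.240e-01  4.200e-02  1.657e+00  2.000e-03  1.438e+00 -2.048e+00]
tool axes (cols)
 [[ 4.200e-03 -9.986e-01 -5.320e-02]
 [-2.000e-04 -5.320e-02  9.986e-01]
 [-1.000e+00 -4.200e-03 -4.000e-04]] yaw of tool y -176.95
```

View pics/p9s.png

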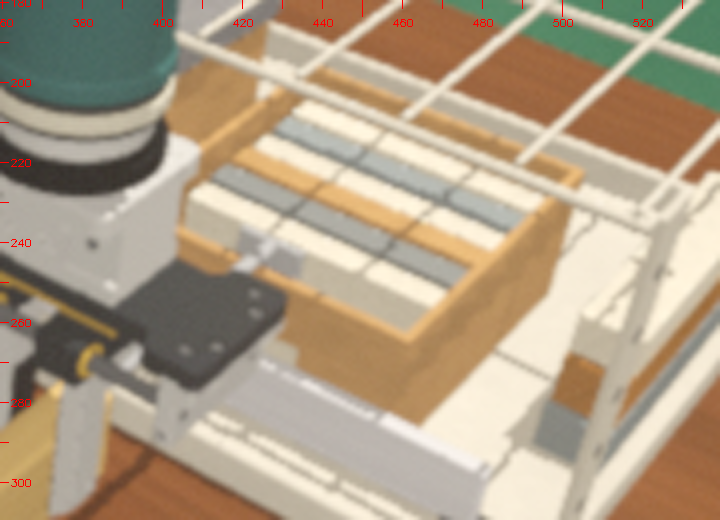

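Request:
step_arm(
  motion="0 0 -0.05 0 0 0 0;0 0 -0.05 0 0 0 0;0 0 -0.05 0 0 0 0;0 0 -0.05 0 0 0 0;0 0 -0.1 0 0 0 0;0 0 -0.2 0 0 0 0;0 0 -0.3 0 0 0 0;0 0 -0.4 0 0 0 0;0 0 -0.4 0 0 0 0;0 0 -0.4 0 0 0 0;0 0 0 0 0 0 0;0 0 0 0 0 0 0",
)

```text
time: 16.25
tool_pos: [0.5002, -0.1537, 0.1053]
ee_rot: [1.24, 1.57, 2.864]
wrist_force: [0.1, 0.4, -1.5]
width: 0.0236
```

```bash
python3 - <<'E'
from st import *
show()
crop('top','p10',310,130,460,250,5)
crop('side','p10s',360,180,540,310,4)
E
```

```text
t 16.25 pos [ 0.5002 -0.1537  0.1053] w 0.0236 F [ 0.08  0.38 -1.48] T [0.055 0.07  0.041] q [-0.407  0.083  1.614 -0.     1.445 -2.031]
tool axes (cols)
 [[-7.000e-04 -9.986e-01 -5.340e-02]
 [ 2.000e-04 -5.340e-02  9.986e-01]
 [-1.000e+00  7.000e-04  2.000e-04]] yaw of tool y -176.94
```

View pics/p10.png

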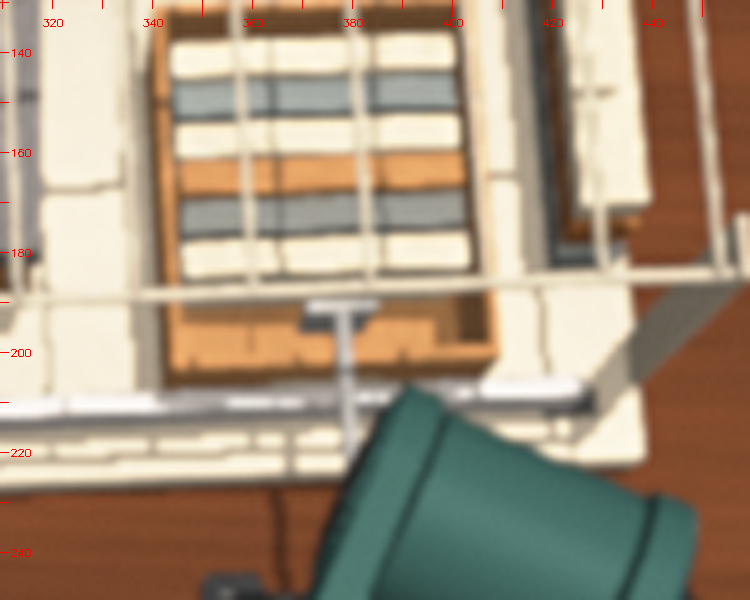

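View pics/p10s.png

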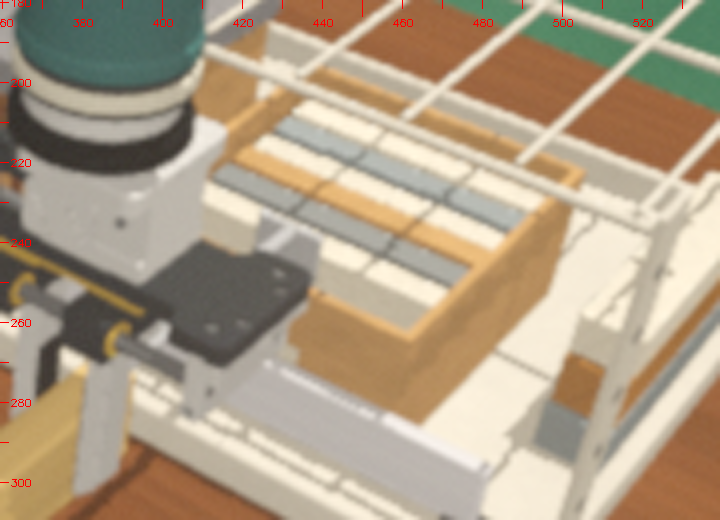

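Request:
step_arm(
  motion="0 -0.4 0 0 0 0 0;0 -0.7 0 0 0 0 0;0 -0.8 0 0 0 0 0;0 -0.9 0 0 0 0 0;0 -0.9 0 0 0 0 0;0 -0.9 0 0 0 0 0;0 -0.6 0 0 0 0 0;0 -0.3 0 0 0 0 0;0 0 0 0 0 0 0;0 0 0 0 0 0 0",
)

```text
time: 17.18
tool_pos: [0.5001, -0.1538, 0.1605]
ee_rot: [-0.365, 1.571, 1.259]
wrist_force: [-0.1, 0.1, -1.6]
width: 0.0244
```

Request:
step_arm(
  motion="0 0 1 0 0 0 0;0 0 2 0 0 0 0;0 0 2 0 0 0 0;0 0 2 0 0 0 0;0 0 2 0 0 0 0;0 0 2 0 0 0 0;0 0 2 0 0 0 0;0 0 1.5 0 0 0 0;0 0 0 0 0 0 0;0 0 0 0 0 0 0",
)

```text
time: 18.02
tool_pos: [0.3547, -0.1614, 0.1601]
ee_rot: [-1.188, 1.57, 0.435]
wrist_force: [0.1, 0.0, -1.6]
width: 0.024
```

```bash
python3 - <<'E'
from st import *
show()
crop('top','q1',310,130,460,250,5)
crop('side','q1s',360,180,540,310,4)
E
```

```text
t 18.02 pos [ 0.3547 -0.1614  0.1601] w 0.024 F [ 0.14  0.03 -1.61] T [ 0.047 -0.016  0.017] q [-0.573 -0.26   1.819  0.     1.583 -2.196]
tool axes (cols)
 [[ 4.000e-04 -9.986e-01 -5.200e-02]
 [ 2.000e-04 -5.200e-02  9.986e-01]
 [-1.000e+00 -4.000e-04  1.000e-04]] yaw of tool y -177.02
```

View pics/q1.png

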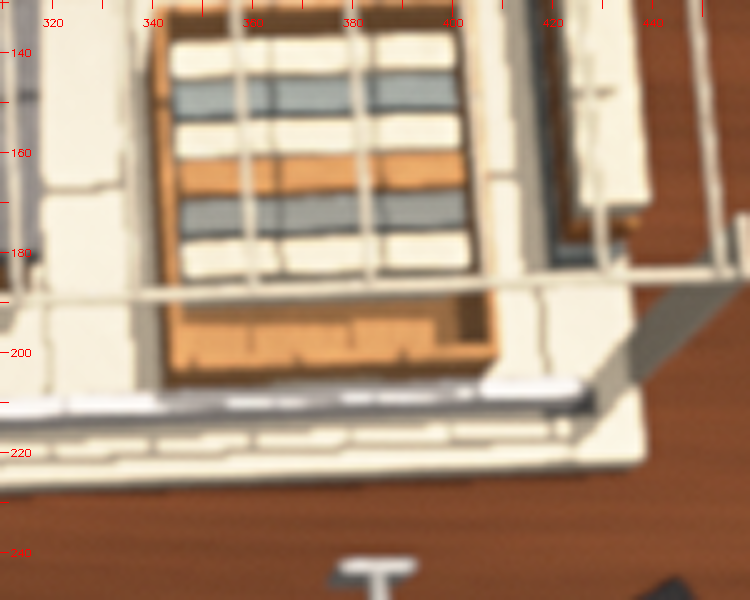

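View pics/q1s.png

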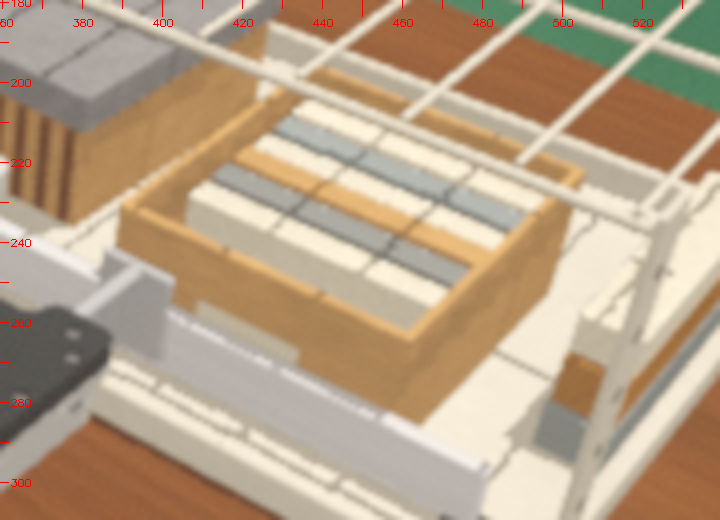

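```bash
python3 - <<'E'
from fit import *
T=lambda p:('top',cu(p,310,130,5)); S=lambda p:('side',cu(p,360,180,4))
oc=[(*S((121,206)),(0,.085,.085)),(*S((410,341)),(0,-.085,.085)),(*S((584,172)),(.2,-.085,.085)),(*S((325,68)),(.2,.085,.085)),
(*T((172,372)),(0,.085,.085)),(*T((494,358)),(0,-.085,.085))]
p=fit(oc,[.66,-.13,.05],.025)
im=cv2.imread('pics/q1s.png')
# bar direction via side: top rear edge line
for a,b,n,c in [((170,312),(480,468),'side',(360,180,4)),((60,405),(580,385),'top',(310,130,5))]:
    A=pt(n,*cu(a,*c),.0645);B=pt(n,*cu(b,*c),.0645);print(A,B,np.degrees(np.arctan2(B[0]-A[0],A[1]-B[1])))
z=cv2.resize(im[180:480,80:520],None,fx=1.8,fy=1.8,interpolation=cv2.INTER_CUBIC);cv2.imwrite('pics/q1z.png',z)
E
```

```text
pose [ 0.663  -0.1429  0.0502] deg 2.87
[[-0.9, -0.5], [-0.8, 0.7], [0.8, 0.4], [-2.6, -1.2], [0.7, -1.5], [2.3, -0.4]]
[ 0.65486945 -0.10217816  0.0645    ] [ 0.66555875 -0.27887807  0.0645    ] 3.4618353061624463
[6.48046508e-01 4.97373082e-05 6.45000000e-02] [ 0.6651907  -0.27754653  0.0645    ] 3.5340673852276967
```

View pics/q1z.png

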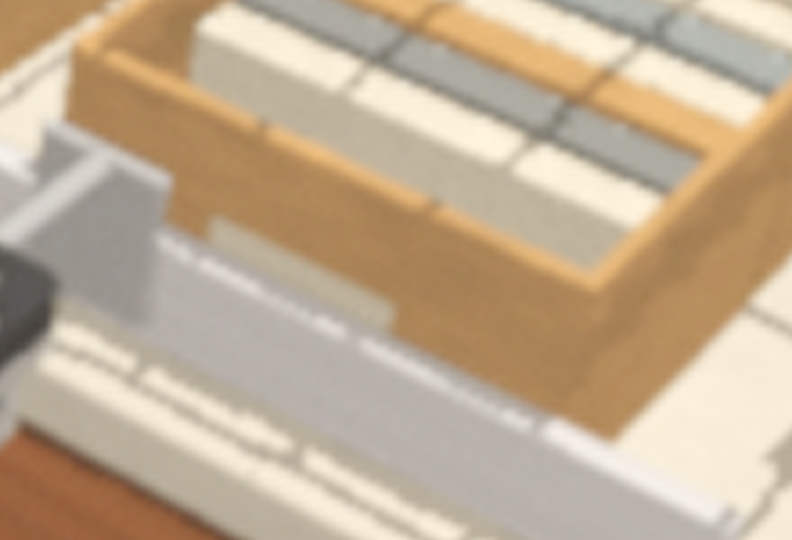

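Request:
step_arm(
  motion="0 0.5 -0.1 0.7 0 0 0;0 1 -0.2 1.5 0 0 0;0 1 -0.2 1.5 0 0 0;0 1.5 -0.2 1.5 0 0 0;0 1.5 -0.2 1.5 0 0 0;0 1.5 -0.2 1.5 0 0 0;0 1.5 -0.2 1 0 0 0;0 1.5 0 0.7 0 0 0;0 1.5 0 0 0 0 0;0 1 0 0 0 0 0;0 0.4 0 0 0 0 0;0 0 0 0 0 0 0;0 0 0 0 0 0 0;0 0 0 0 0 0 0",
)

```text
time: 19.28
tool_pos: [0.3639, -0.0623, 0.0323]
ee_rot: [-1.879, 1.569, -0.255]
wrist_force: [0.6, -0.6, -2.0]
width: 0.0242
```

```bash
python3 - <<'E'
from st import *
show()
crop('side','q2s',240,200,440,350,4)
E
```

```text
t 19.28 pos [ 0.3639 -0.0623  0.0323] w 0.0242 F [ 0.59 -0.57 -2.01] T [ 0.022 -0.016  0.091] q [-0.324 -0.206  2.042  0.     1.304 -1.947]
tool axes (cols)
 [[ 1.700e-03 -9.986e-01 -5.280e-02]
 [-5.000e-04 -5.280e-02  9.986e-01]
 [-1.000e+00 -1.700e-03 -5.000e-04]] yaw of tool y -176.97
```

View pics/q2s.png

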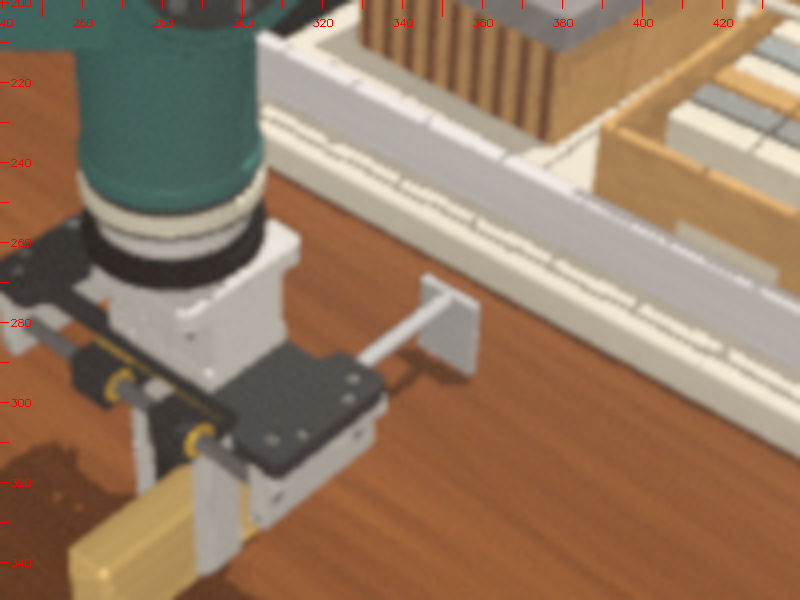

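Blade hangs about 5 mm above the desk at (415,293); lowering the rest gently.

Request:
step_arm(
  motion="0 0.15 0 0 0 0 0;0 0.1 0 0 0 0 0;0 0.1 0 0 0 0 0;0 0.1 0 0 0 0 0;0 0.1 0 0 0 0 0;0 0 0 0 0 0 0;0 0 0 0 0 0 0",
)

```text
time: 19.92
tool_pos: [0.3633, -0.062, 0.0264]
ee_rot: [-1.867, 1.57, -0.243]
wrist_force: [-1.7, 0.1, 3.3]
width: 0.0237
```

Touched down (force reversed by about 5 N). Release.

Request:
step_arm(
  motion="15 0 0 0 0 0 0;25 0 0 0 0 0 0;35 0 0 0 0 0 0;50 0 0 0 0 0 0;70 0 0 0 0 0 0;100 0 0 0 0 0 0;100 0 0 0 0 0 0;100 0 0 0 0 0 0;100 0 0 0 0 0 0;100 0 0 0 0 0 0",
)

```text
time: 20.75
tool_pos: [0.3631, -0.0619, 0.0259]
ee_rot: [-0.233, 1.571, 1.391]
wrist_force: [-0.9, 0.2, -0.7]
width: 0.0736
```

Request:
step_arm(
  motion="100 -0.5 0 0 0 0 0;100 -1 0 0 0 0 0;100 -2 0 0 0 0 0;100 -2.5 0 0 0 0 0;100 -2.5 0 0 0 0 0;100 -2.5 0 0 0 0 0;100 -2.5 0 0 0 0 0;100 -2.5 0 0 0 0 0;100 -1 1 0 0 0 0;100 0 2 0 0 0 0;100 0 2 0 0 0 0;100 0 1 0 0 0 0;100 0 0 0 0 0 0;100 0 0 0 0 0 0",
)

```text
time: 21.92
tool_pos: [0.3034, -0.0652, 0.197]
ee_rot: [-1.909, 1.568, -0.286]
wrist_force: [0.2, -0.1, 0.4]
width: 0.0938
```

```bash
python3 - <<'E'
from st import *
show()
a=snapshot('top')[:,:,::-1];b=snapshot('side')[:,:,::-1]
cv2.imwrite('pics/f_top.png',a);cv2.imwrite('pics/f_side.png',b)
crop('top','f1',300,130,460,250,5,a)
E
```

```text
t 21.92 pos [ 0.3034 -0.0652  0.197 ] w 0.0938 F [ 0.19 -0.1   0.4 ] T [ 0.06  -0.005 -0.004] q [-0.396 -0.474  1.892  0.     1.721 -2.019]
tool axes (cols)
 [[ 2.600e-03 -9.986e-01 -5.260e-02]
 [-8.000e-04 -5.260e-02  9.986e-01]
 [-1.000e+00 -2.500e-03 -9.000e-04]] yaw of tool y -176.99
```

View pics/f_top.png

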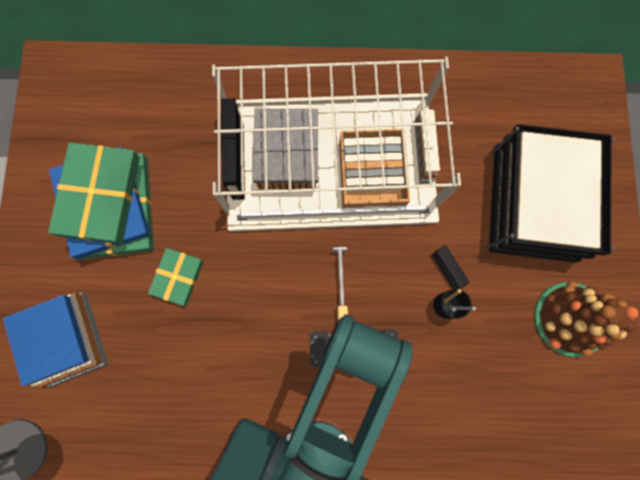

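View pics/f_side.png

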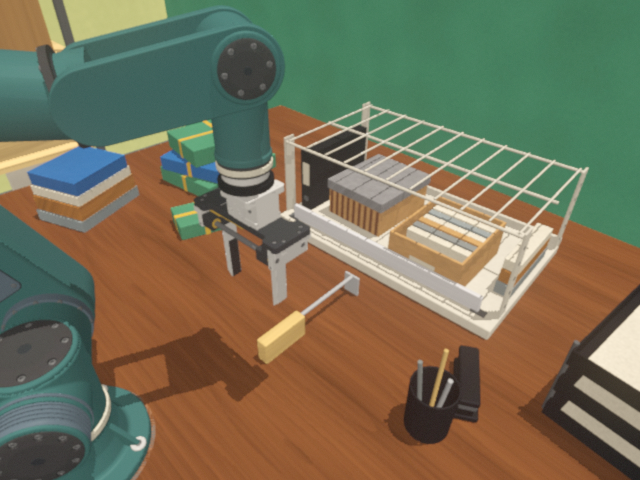

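View pics/f1.png

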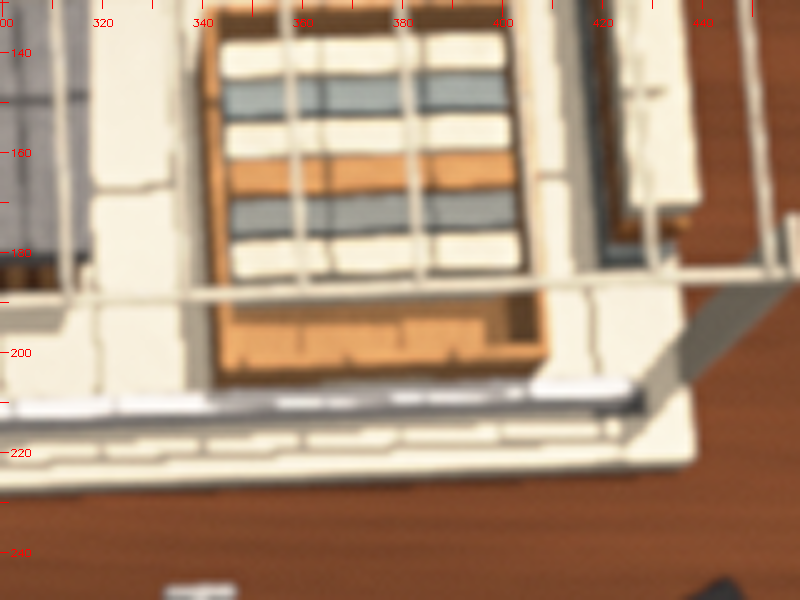

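```bash
python3 - <<'E'
import cv2,numpy as np
for n,regs in (('top',{'bar':(245,325,207,216),'deckfront':(245,325,220,232),'binder':(215,245,120,190),'lid':(250,320,105,190),'books':(418,440,125,180)}),('side',{'bar':(300,370,205,255),'deckfront':(300,380,255,275),'lid':(330,395,155,225)})):
    a=cv2.imread(f'pics/{n}0.png',0).astype(np.float32);b=cv2.imread(f'pics/f_{n}.png',0).astype(np.float32)
    for k,(u0,u1,v0,v1) in regs.items():
        A=a[v0:v1,u0:u1];B=b[v0:v1,u0:u1]
        gy,gx=np.gradient(A); 
        s=np.linalg.lstsq(np.stack([gx.ravel(),gy.ravel(),np.ones(A.size)],1),(A-B).ravel(),rcond=None)[0]
        print(n,k,'shift px',s[:2].round(3))
E
```

```text
top bar shift px [0.138 0.211]
top deckfront shift px [0.026 0.003]
top binder shift px [-0.001 -0.001]
top lid shift px [ 0. -0.]
top books shift px [-0.    -0.005]
side bar shift px [-0.021  0.032]
side deckfront shift px [-0.071 -0.008]
side lid shift px [ 0.002 -0.003]
```

```bash
python3 - <<'E'
from h import *
a=cv2.imread('pics/side0.png',0).astype(np.float32);b=cv2.imread('pics/f_side.png',0).astype(np.float32)
at=cv2.imread('pics/top0.png',0).astype(np.float32);bt=cv2.imread('pics/f_top.png',0).astype(np.float32)
d=np.array([.9985,.0545]);n=np.array([-.0545,.9985])
# bar top strip sampled along bar, several stretches (shelf y), x profile ±15mm around bar top
for nm,A,B in(('side',a,b),('top',at,bt)):
  for y0,y1 in((.10,.14),(.14,.2),(.05,.1),(-.005,.03),(-.29,-.25)):
    P=[];
    for y in np.arange(y0,y1,.003):
      for x in np.arange(-.012,.012,.001):
        c=np.array([.6525,-.0345])+d*x+n*(y+.0345); P.append(proj(nm,[*c,.0645]))
    P=np.array(P,np.float32)
    e=1e-3
    f=lambda I,Q:cv2.remap(I,Q[None,:,0].copy(),Q[None,:,1].copy(),cv2.INTER_CUBIC)[0]
    # gradient along shelf x per mm
    p0=proj(nm,[.6525,-.0345,.0645]);p1=proj(nm,[.6525+d[0]*e,-.0345+d[1]*e,.0645]);g=(p1-p0).astype(np.float32)
    G=(f(A,P+g)-f(A,P-g))/2
    s=np.linalg.lstsq(np.stack([G,np.ones_like(G)],1),f(A,P)-f(B,P),rcond=None)[0]
    print(nm,y0,'bar shift mm along shelf x',s[0].round(3),'contrast',G.std().round(1))
E
```

```text
side 0.1 bar shift mm along shelf x -0.099 contrast 5.7
side 0.14 bar shift mm along shelf x -0.456 contrast 10.2
side 0.05 bar shift mm along shelf x -0.124 contrast 6.1
side -0.005 bar shift mm along shelf x -0.166 contrast 6.2
side -0.29 bar shift mm along shelf x -0.453 contrast 3.3
top 0.1 bar shift mm along shelf x -0.247 contrast 9.2
top 0.14 bar shift mm along shelf x -0.511 contrast 8.7Traceback (most recent call last):
  File "<stdin>", line 11, in <module>
  File "h.py", line 7, in proj
    c=camera_params(n); p=c['R']@np.asarray(X)+c['t']; return np.array([c['fx']*p[0]/p[2]+c['cx'],c['fy']*p[1]/p[2]+c['cy']])
ValueError: time passes only in moves, steps and waits
```

```bash
python3 - <<'E'
import cv2,numpy as np
# top crops: u0=310,v0=130,s=5
ims={k:cv2.imread(f'pics/{k}.png',0).astype(np.float32) for k in('p2','p4','p5','p6','p7','p8','p9','p10','q1')}
ft=cv2.imread('pics/f_top.png',0);ims['f']=cv2.resize(ft[130:250,310:460],None,fx=5,fy=5,interpolation=cv2.INTER_CUBIC).astype(np.float32)
t0=cv2.imread('pics/top0.png',0);ims['t0']=cv2.resize(t0[130:250,310:460],None,fx=5,fy=5,interpolation=cv2.INTER_CUBIC).astype(np.float32)
for reg in((20,120,380,430),(40,130,385,425),(20,120,440,500),(520,580,375,420)):
    u0,u1,v0,v1=reg; A=ims['p4'][v0:v1,u0:u1];gy,gx=np.gradient(A)
    out={}
    for k,I in ims.items():
        s=np.linalg.lstsq(np.stack([gy.ravel(),np.ones(A.size)],1),(A-I[v0:v1,u0:u1]).ravel(),rcond=None)[0]
        out[k]=round(float(s[0])/5*2.42,3)
    print(reg,'mm',out)
E
```

```text
(20, 120, 380, 430) mm {'p2': 0.009, 'p4': 0.0, 'p5': -0.003, 'p6': -0.005, 'p7': 0.431, 'p8': 1.057, 'p9': 1.372, 'p10': 0.505, 'q1': 0.499, 'f': 0.506, 't0': -0.011}
(40, 130, 385, 425) mm {'p2': 0.004, 'p4': 0.0, 'p5': -0.004, 'p6': -0.008, 'p7': 0.274, 'p8': 0.9, 'p9': 1.248, 'p10': 0.342, 'q1': 0.334, 'f': 0.339, 't0': -0.012}
(20, 120, 440, 500) mm {'p2': 0.001, 'p4': 0.0, 'p5': 0.002, 'p6': -0.0, 'p7': 0.057, 'p8': 0.108, 'p9': 0.116, 'p10': 0.058, 'q1': 0.057, 'f': 0.063, 't0': 0.005}
(520, 580, 375, 420) mm {'p2': -0.406, 'p4': 0.0, 'p5': 0.012, 'p6': 0.01, 'p7': 0.569, 'p8': 0.97, 'p9': 1.02, 'p10': 0.622, 'q1': 0.62, 'f': 0.623, 't0': 0.011}
```

```bash
python3 -c "
from bench import robot
print(robot.close_job())"
```

```text
the job is handed in; nothing more can be done
None
```

I hooked the carton behind its front lip and drew it forward against the stop bar. I then unhooked, set the pull hook down standing on the desk in front of the shelf, and handed the job in at about 22 s. No verdict came back.

**Pull:** The carton slid at about 3–5 N. At the end I pulled with 10.7 N at the wrist, which puts roughly 7 N on the bar. I then released it slowly.

**Bar pressure after unhooking:** In the top view the bar stays pressed in by about 0.35–0.6 mm, which is roughly 2–3.7 N. It held the same from unhooking to the last picture. The side view was less clear, at about 0.1–0.45 mm, and its low end would be under 2 N. The margin over the 2 N limit is therefore not large.

**Squareness:** The carton measured about 2.9–3.9°, and the bar and shelf front about 3.1–3.7°. They agree within what I can measure, and the carton was not tipped.

**Everything else:** The lid box, binder and books showed no shift. In the last pictures the parcel, pen cup and stapler look as they did at the start, though I did not measure them. The gripper was clear of everything at hand-in.

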